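# Set the panel jig: spacer rings on the post, sprung leg locked at its mark

### The job

Set up the jig for the next panel: thread the wide ring and then the narrow ring down the locating post, each fully home. Then pull the sprung sliding leg out until its pointer stands on the marked line and, while holding it there, swing the cam lever closed flat against the head by squeezing lever and head together between the fingers. Finish still squeezing head and lever together in the grip with the pointer on the line, and leave the other things on the bench alone.

Things in the scene. Friction and masses are not known exactly. Their poses are not given: they have to be found in the camera images.
- jig: Fixed plywood jig base 130 x 390 x 16 mm, flat on the bench. Origin on the bench surface; base spans x -40..90, y -190..200 mm, top z 16. The leg slides out along its +y, at x = 0. Grey guide sleeve 34 mm wide, y -90..20, up to z 56. Low dark lock rail x 27..33, y 20..200, z 16..23: keep fingertips above it. Position and yaw (up to 0.3 rad) vary.
- post_foot (a point): Foot of the upright steel locating post, at jig (0, -150, 16) mm: centre of the post on the base's top. The post is 18 mm in diameter and 50 mm tall, its top 9 mm tapering to 8 mm.
- ring_wide: Loose aluminium ring, 56 mm outer diameter, 22 mm hole, 14 mm high, 70 g, lying flat on the bench; goes on the post first. Origin: centre of its underside; z along the hole.
- ring_narrow: Loose aluminium ring, 40 mm outer diameter, 22 mm hole, 22 mm high, 50 g, lying flat on the bench; goes on the post second, on top of the wide ring. Origin: centre of its underside; z along the hole.
- leg (a joint): How far the leg is pulled out, m: 0 (fully in, as at the start) to 0.10. A spring draws it back with about 3.2 N at 0, 5.2 N at 0.10, until the lever is closed. At value q the head's origin is at jig (0, 65 mm + q, 0) and the pointer at jig y = 91 mm + q.
- head: Head on the leg's outer end; axes as the jig's, origin at bench height under its middle. Black block 24 (x) x 60 (y) mm, z 20..54, centred on the origin. At its outer end an upright aluminium stop plate: y 22..30, x -50..56, z 20..70 mm. Fingers astride the block can pull the leg out by pushing +y on the plate's inner face (y 22).
- pointer (a point): Tip of the small pointer at the +x end of the stop plate, head (66, 26, 22.5) mm.
- cam (a joint): Swing of the cam lever on the head's +x side, rad: 0 open (0 to 0.05 at the start), 0.45 closed, at its stop, flat along the block, pointing +y. Upright pin at head (15, -30) mm. Steel bar 50 mm long, 7 thick, z 26..52. Open, its free end is swung out to x 40 mm. Stays where put; about 6 N near the free end moves it. Closed, block and lever are 30.5 mm across (x -12..18.5).
- lever: The cam lever itself, riding on the head. Origin: on its pin, at bench height; axes as the head's at cam value 0, turned by the cam value about z, so its free end always lies at lever (22, 45, 39.5) mm. Closing it clamps the leg to the lock rail.
- mark: The length mark: a thin black line 26 mm long (along jig x) and 2.5 mm wide on a small pale strip lying on the jig's base, beside the leg on its +x side. Origin: middle of the line, at the base's top (z 16), at jig x = 76 mm; axes as the jig's. Its place along jig y varies, from 126 to 176 mm.
- glue: Bystander: white glue bottle, 60 mm diameter, 170 mm tall, standing left of the jig. Origin: centre of its underside.
- drill: Bystander: cordless drill lying on its side to the right, 240 mm long, 225 mm from battery to top, 70 mm high. Origin: under the outer face of its battery, on the bench.
- screwdriver: Bystander: screwdriver lying on the bench to the right of the jig. Origin: under its middle.
- offcut: Bystander: wooden offcut 60 x 160 x 18 mm lying on the bench, to the left. Origin: centre of its underside.
Not all that is in view belongs to the job. Leave any turquoise look-alike of the ring_wide alone.

How it is judged:
By the outcome, as a careful person would: the job done as asked, in the order asked, and still so for the second after the job is handed in, while the arm keeps its last pose, push and grip.
It also fails if it takes over 72 s, if anything falls off the work surface, if the arm or the gripper's body presses on something with over 40 N, if the wrist force passes 120 N, or if a joint passes its speed limit or range.

### The arm

A 7-joint arm with a two-finger parallel gripper is mounted at the origin on the work surface. World frame = base frame: x ahead of the robot, y to its left, z up, the work surface at z = 0. Lengths are in m, angles in degrees, forces in N, time in s.
With the tool pointing down it reaches from about 0.4 to 0.875 m from the base axis. Payload 19.3 kg.
Tool frame: the origin (TCP) lies at the very end of the fingers, on their centre line; the grasp point (between the pads) lies 19 mm behind it; x points along the fingers, y is the direction in which the jaws open and shut, and the axes are right-handed (so a half turn about x gives the same grasp; the last joint's range is limited). The gripper opens to 85 mm and grips with 20 to 120 N. Pads are 22 mm wide; open, the fingers measure 114 mm over their backs; the gripper's body (76 mm by 85 mm) begins 54 mm behind the grasp point. The pads swing forward as they close: fully open they stand 13 mm farther back than shut.
Start: joints at [-78.163, 29.874, -2.08, 91.645, 1.215, 58.505, -6.463], TCP at [0.171, 0.601, 0.231] pointing down, gripper open.
Joint ranges: [-166.77, 166.77], [-17.47, 122.26], [-85.68, 81.53], [9.62, 139.38], [-72.42, 252.41], [9.2, 110.78], [-144.41, 144.41]. Speed limits (degrees/s): [108.29, 108.29, 136.94, 136.94, 172.46, 172.46, 172.46].

### API

Orientations are given as [roll, pitch, yaw] about the fixed x, y, z axes, in that order (R = Rz(yaw) Ry(pitch) Rx(roll)).
In Python, from station import get_state, read_camera, camera_info, sign_off gives the robot as it stands. The module is installed in compiled form; this text tells all that it offers.
- The arm moves only by the shell command python3 -m inch 'ROWS' [FORCE]. ROWS is JSON, a list of rows, each an object with "travel": the shift along the tool's x, y, z normalised to -1 to 1, where 1 is 800 mm, a list of three; "rot": the turn, a rotation vector about the tool's x, y, z normalised to -1 to 1, where 1 is 0.5 rad, a list of three; "grip": the closure in counts, from 0 (fully open) to 255 (shut). In form: [{"travel": [dx, dy, dz], "rot": [ax, ay, az], "grip": grip}, ...]. A call has 1 to 12 rows; each row is the pose to reach, as a shift and turn from the pose measured when the call began, along the tool's axes at that moment; what a row does not reach only later rows make up. A row lasts 1/12 s, in which the tool goes at most 41.7 mm and 7.16 degrees, less where a joint would pass 70% of its speed; a pose out of reach is approached as far as the arm can. A call with a number of a shift or a turn outside -1 to 1 is refused whole. A call with a gripper value outside its range is refused whole. The fingers move at their own pace and stop on an object; FORCE is the grip in N (left out, the last holds). Time passes only in rows, so rows that repeat a pose let the fingers close. It gives the time, the measured TCP pose, the force and the opening at its end, in the units of the state.
- get_state(): the state, without advancing time (a new reading comes with each control period).
- read_camera(name): name is "side" or "top"; returns the picture (384x512x3 uint8, blue, green, red); there is no depth.
- camera_info(name): a dict with "fx", "fy", "cx", "cy" (pixels), "rvec" (rotation vector, rad) and "tvec" (3), from world to camera coordinates, as OpenCV has them. Camera axes: x right, y down, z forward; pixel columns grow to the right and rows downward; lengths in m; the calibration is good to about 2 mm. A picture is of the moment at which its call begins. camera_info takes no time and is no camera call.
- sign_off(): hands the job in, once; it reports no verdict.
The state is a dict: "t": time; "joints": joint angles; "qvel": joint speeds; "effort": joint torques, N m; "tcp_pos": TCP position; "ee_rot": TCP orientation; "force": force on the tool from outside, world axes, zero at the start; "wrist_torque": the same for the moment, N m; "opening": finger opening in m.
Only numpy, scipy, OpenCV 4.12 (cv2) and the standard library are available. Lean on these libraries where they do the work, as an engineer would, in place of code of your own. Each camera call takes 0.05 s, during which the arm holds its last target. There are 200 camera calls.

## Working session

There is one attempt and no reset: what is moved stays moved. The work goes in short steps, Python scripts to look and compute and a shell command to move; the robot and the scene stay as the last step left them, time stands still between calls to the robot, and variables do not carry over. Pictures are saved under pics/ and viewed, about 8 in all and at most 12, crops included, and the job is handed in when it is done.

```bash
mkdir -p pics; python3 - <<'E'
from station import *
import cv2
s=get_state();print(s)
for n in("top","side"):
    cv2.imwrite(f"pics/{n}0.png",read_camera(n));print(camera_info(n))
E
```

```text
{'t': 0.0, 'joints': array([-78.16406536,  29.91078012,  -2.08368481,  91.67072863,
         1.21507491,  58.50442046,  -6.46330682]), 'qvel': array([-0.04235526,  0.04314155,  0.03709728,  0.00646321,  0.00054831,
        0.0807442 ,  0.03664904]), 'effort': array([-1.16759802e-03, -9.27118707e+01,  1.97943114e+00, -3.69940960e+01,
        1.78301398e-02,  8.07250181e-03, -7.22846994e-05]), 'tcp_pos': array([0.17071212, 0.60090783, 0.2307267 ]), 'ee_rot': array([ -86.69366622,   89.93613725, -102.55054604]), 'force': array([ 0.97938421,  0.28403264, -0.4809817 ]), 'wrist_torque': array([0.0527214 , 0.02688433, 0.02087901]), 'opening': 0.08539723047274875}
{'fx': 424.8557951828022, 'fy': 424.8557951828022, 'cx': 255.81615657002422, 'cy': 192.72632502761306, 'rvec': array([ 2.14874414, -2.11981592,  0.24068848]), 'tvec': array([-0.01322795,  0.54019402,  1.15125571])}
{'fx': 436.14883735505714, 'fy': 436.14883735505714, 'cx': 256.48198430465055, 'cy': 195.82351114691954, 'rvec': array([ 2.34349121, -0.4784571 ,  0.21222892]), 'tvec': array([-0.48465295,  0.20743427,  1.00053264])}
```

View pics/top0.png

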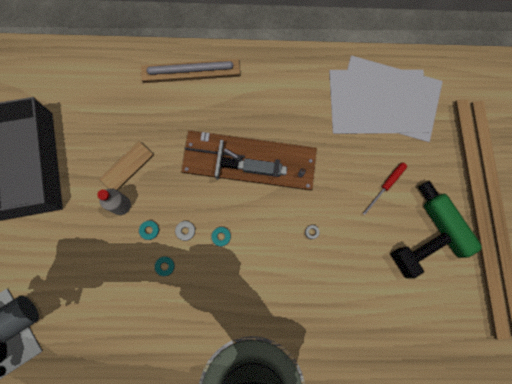

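View pics/side0.png

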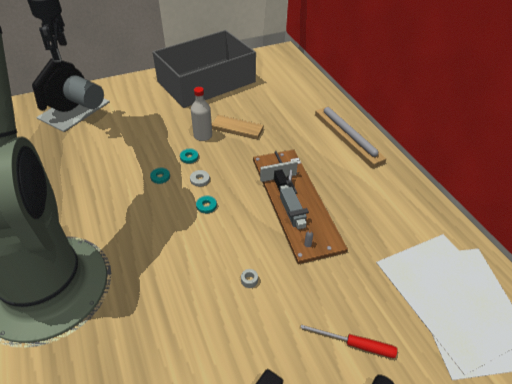

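Top view: the silver ring at (185,230) is the wide-ring candidate. The look-alikes at (149,230), (221,236) and (165,266) are turquoise. The small silver ring at (312,232) is the narrow one. The jig is centred near (250,160), with its post near (302,172) and the mark strip near (205,137). I'll confirm these in an enlarged crop and measure.

```bash
cat > h.py <<'E'
import numpy as np, cv2
from station import *
from scipy.spatial.transform import Rotation as Ro
def cam(n):
    c=camera_info(n);K=np.array([[c['fx'],0,c['cx']],[0,c['fy'],c['cy']],[0,0,1]]);return K,cv2.Rodrigues(c['rvec'])[0],c['tvec']
def ray(n,uv,z):
    K,R,t=cam(n);uv=np.atleast_2d(uv).astype(float)
    d=np.c_[uv,np.ones(len(uv))]@np.linalg.inv(K).T@R; o=-R.T@t
    return o+d*((z-o[2])/d[:,2])[:,None]
def proj(n,P):
    K,R,t=cam(n);p=(np.atleast_2d(P)@R.T+t)@K.T;return p[:,:2]/p[:,2:]
def plan(target,yaw_y=None):
    """print travel/rot (normalised) to bring TCP to target, tool down, tool y along world angle yaw_y (deg, mod 180)"""
    s=get_state();R=Ro.from_euler('xyz',s['ee_rot'],degrees=True).as_matrix()
    x=np.array([0,0,-1.]);best=None
    for k in (0,180):
        a=np.radians((np.degrees(np.arctan2(R[1,1],R[0,1])) if yaw_y is None else yaw_y)+k)
        y=np.array([np.cos(a),np.sin(a),0]);D=np.c_[x,y,np.cross(x,y)]
        rv=Ro.from_matrix(R.T@D).as_rotvec()
        if best is None or np.linalg.norm(rv)<np.linalg.norm(best): best=rv
        if yaw_y is None: break
    tr=R.T@(np.array(target)-s['tcp_pos'])
    print('t',round(s['t'],2),'tcp',s['tcp_pos'].round(4),'travel',(tr/.8).round(4),'rot',(best/.5).round(3),'rows>=',round(max(np.linalg.norm(tr)/.0417,np.degrees(np.linalg.norm(best))/7.16),1),'F',s['force'].round(1),'open',round(s['opening'],4))
E
python3 - <<'E'
from h import *
for n in("top","side"):
    im=cv2.imread(f"pics/{n}0.png");hsv=cv2.cvtColor(im,cv2.COLOR_BGR2HSV)
    m=cv2.inRange(hsv,(4,110,60),(13,255,175))
    m=cv2.morphologyEx(m,cv2.MORPH_CLOSE,np.ones((25,25)));m=cv2.morphologyEx(m,cv2.MORPH_OPEN,np.ones((5,5)))
    for c in sorted(cv2.findContours(m,0,1)[0],key=cv2.contourArea)[-2:]:
        b=cv2.boxPoints(cv2.minAreaRect(c));print(n,cv2.contourArea(c),b.round(1).tolist())
        a=cv2.approxPolyDP(c,8,True)[:,0];print(a.tolist());w=ray(n,b if n=='top' else a,.016);print(w.round(4).tolist())
    print(hsv[160,200] if n=='top' else hsv[240,320])
im=cv2.imread("pics/top0.png");a=cv2.resize(im[120:200,170:330],None,fx=5,fy=5,interpolation=cv2.INTER_CUBIC)
b=cv2.resize(im[205:255,170:330],None,fx=5,fy=5,interpolation=cv2.INTER_CUBIC)
b=b[:200]
cv2.imwrite("pics/crop1.png",np.vstack([a,b]))
E
```

```text
top 1133.5 [[478.5, 225.0], [509.5, 223.5], [513.0999755859375, 295.8999938964844], [482.1000061035156, 297.3999938964844]]
[[479, 225], [484, 268], [503, 269], [511, 296], [511, 254], [498, 253], [498, 228]]
[[0.462, -0.6604, 0.016], [0.4679, -0.7536, 0.016], [0.2608, -0.7421, 0.016], [0.2558, -0.6519, 0.016]]
top 5329.0 [[181.10000610351562, 172.0], [186.8000030517578, 129.5], [317.1000061035156, 147.1999969482422], [311.3999938964844, 189.6999969482422]]
[[187, 135], [183, 172], [311, 188], [315, 148]]
[[0.6057, 0.2128, 0.016], [0.7367, 0.2014, 0.016], [0.6896, -0.1895, 0.016], [0.5593, -0.1702, 0.016]]
[ 12 150 109]
side 590.5 [[345.20001220703125, 345.29998779296875], [348.70001220703125, 332.5], [398.6000061035156, 346.1000061035156], [395.1000061035156, 358.8999938964844]]
[[348, 335], [348, 345], [396, 355], [393, 345]]
[[0.5722, -0.38, 0.016], [0.5606, -0.3987, 0.016], [0.6393, -0.4551, 0.016], [0.6463, -0.4351, 0.016]]
side 4595.0 [[252.6999969482422, 158.39999389648438], [297.70001220703125, 139.10000610351562], [345.5, 250.1999969482422], [300.6000061035156, 269.5]]
[[256, 157], [297, 261], [339, 253], [296, 157]]
[[0.6171, 0.2091, 0.016], [0.5591, -0.1714, 0.016], [0.6639, -0.19, 0.016], [0.7272, 0.1637, 0.016]]
[ 14 162 135]
```

View pics/crop1.png

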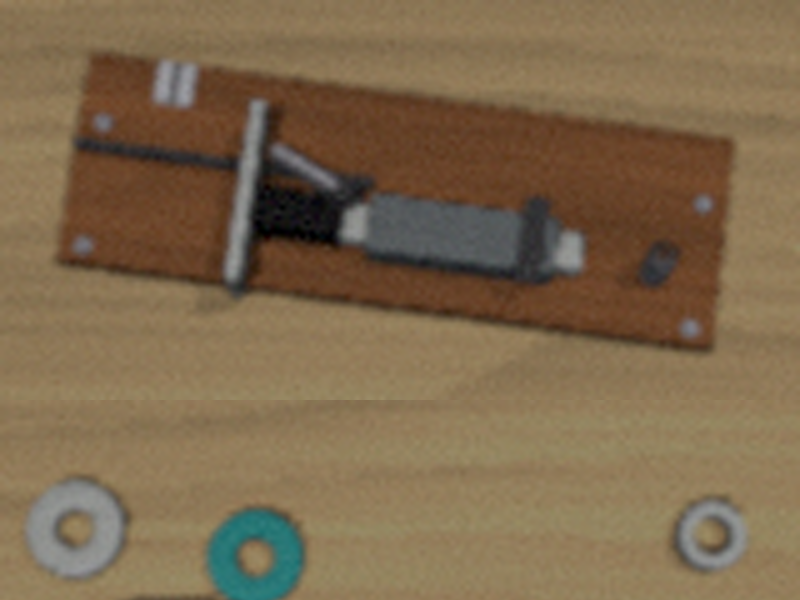

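The crop confirms it: the silver wide ring at crop (75,530) and the narrow silver ring at (712,535); the other is turquoise. The mark strip's line is at crop (177,84), the post at (657,263), and the lever is open. Next, precise fits.

```bash
cat > m.py <<'E'
from h import *
from scipy.optimize import least_squares
for n in("top","side"):
    R=cam(n);print(n,'campos',(-R[1].T@R[2]).round(3))
ims={n:cv2.imread(f"pics/{n}0.png") for n in("top","side")}
def edges(n,rough):
    # sample across each side of rough quad, find max gradient of red-green ratio
    g=cv2.GaussianBlur(ims[n],(0,0),1).astype(float);f=g[...,2]/(g[...,1]+1)  # brown vs bench
    f=f.astype(np.float32);out=[]
    for i in range(4):
        a,b=np.array(rough[i],float),np.array(rough[(i+1)%4],float);d=(b-a)/np.linalg.norm(b-a);nn=np.array([d[1],-d[0]])
        P=[]
        for s in np.linspace(.08,.92,50):
            p=a+s*(b-a);o=np.arange(-5,5.01,.25);q=(p+o[:,None]*nn).astype(np.float32)
            v=cv2.remap(f,q[:,0][None],q[:,1][None],1)[0];k=np.argmax(abs(np.gradient(v)));P.append(q[k])
        P=np.array(P,np.float32)
        l=cv2.fitLine(P,cv2.DIST_HUBER,0,.01,.01).ravel();r=np.abs((P-l[2:])@[l[1],-l[0]]);out.append((P[r<1],l))
    return out
def quad(E):
    c=[]
    for i in range(4):
        l1,l2=E[i-1][1],E[i][1];A=np.c_[l1[:2],-l2[:2]];t=np.linalg.solve(A,l2[2:]-l1[2:]);c.append(l1[2:]+t[0]*l1[:2])
    return np.array(c)
T=quad(edges('top',[(188.2,131),(316.4,148),(312.2,190),(182,172.3)]))
S=quad(edges('side',[(253,158),(293,150),(344,250),(300,261)]))
print('T',T.round(1).tolist(),'S',S.round(1).tolist())
WT=ray('top',T,.016);WS=ray('side',S,.016)
print(WT.round(4).tolist());print(WS.round(4).tolist())
L=np.array([[90,200],[90,-190],[-40,-190],[-40,200]])/1e3
def fit(A,B):
    f=lambda p:(L[A]@np.array([[np.cos(p[2]),np.sin(p[2])],[-np.sin(p[2]),np.cos(p[2])]])+p[:2]-B[:,:2]).ravel()
    r=least_squares(f,[.63,.02,.1]);return r.x,(r.fun.reshape(-1,2)*1e3).round(1).tolist()
print('top fit',fit([0,1,2,3],WT))
print('side fit',fit([3,0,1,2],WS))
for n,rs in(("top",{'w':(185,231),'n':(312.3,231.8)}),("side",{'w':(200,178),'n':(249.5,278)})):
    hsv=cv2.cvtColor(ims[n],cv2.COLOR_BGR2HSV)
    m=cv2.inRange(hsv,(0,0,95),(180,60,255))
    for k,c in rs.items():
        mm=np.zeros_like(m);cv2.circle(mm,(int(c[0]),int(c[1])),17,255,-1);q=m&mm
        cs=cv2.findContours(q,0,1)[0];cc=max(cs,key=cv2.contourArea);e=cv2.fitEllipse(cc);M=cv2.moments(cc)
        z={'w':.014,'n':.022}[k];ce=(M['m10']/M['m00'],M['m01']/M['m00'])
        hull=cc[:,0].astype(float)
        print(n,k,np.round(e[0],1),np.round(e[1],1),'top',ray(n,e[0],z).round(4),'mid',ray(n,e[0],z/2).round(4))
E
python3 m.py
```

```text
top campos [0.309 0.031 1.233]
side campos [ 0.218 -0.682  0.875]
T [[188.39999389648438, 130.5], [315.8999938964844, 148.0], [311.1000061035156, 189.39999389648438], [181.10000610351562, 171.6999969482422]] S [[252.39999389648438, 157.0], [293.29998779296875, 150.10000610351562], [348.0, 250.89999389648438], [297.6000061035156, 263.1000061035156]]
[[0.7338, 0.1966, 0.016], [0.687, -0.1856, 0.016], [0.5603, -0.1695, 0.016], [0.6066, 0.2126, 0.016]]
[[0.6073, 0.2133, 0.016], [0.734, 0.1949, 0.016], [0.6874, -0.1933, 0.016], [0.5576, -0.1774, 0.016]]
top fit (array([ 0.62149807,  0.01159129, -0.1216069 ]), [[1.3, 2.6], [0.8, -2.3], [-1.5, -2.6], [-0.6, 2.4]])
side fit (array([ 0.62116448,  0.00752613, -0.12393008]), [[-1.1, -2.3], [1.2, -0.1], [-0.4, 1.1], [0.3, 1.3]])
top w [184.6 230.4] [18.9 19.5] top [[0.4346 0.1955 0.014 ]] mid [[0.4353 0.1964 0.007 ]]
top n [312.2 231.6] [13.3 13.6] top [[ 0.4356 -0.1699  0.022 ]] mid [[ 0.4367 -0.1717  0.011 ]]
side w [199. 177.] [13.8 19.3] top [[0.4346 0.1943 0.014 ]] mid [[0.4364 0.2014 0.007 ]]
side n [248.7 276.6] [15.1 17.3] top [[ 0.4346 -0.1705  0.022 ]] mid [[ 0.4374 -0.1639  0.011 ]]
```

```bash
cat >> h.py <<'E'
J=[0.6213,0.0098,-0.1225]
def jig(p,J=J):
    p=np.atleast_2d(p)/1e3;c,s=np.cos(J[2]),np.sin(J[2]);q=p.astype(float).copy()
    q[:,0]=J[0]+c*p[:,0]-s*p[:,1];q[:,1]=J[1]+s*p[:,0]+c*p[:,1];return q
def tojig(w,J=J):
    w=np.atleast_2d(w);c,s=np.cos(J[2]),np.sin(J[2]);d=w[:,:2]-J[:2];return np.c_[c*d[:,0]+s*d[:,1],-s*d[:,0]+c*d[:,1],w[:,2]]*1e3
E
python3 - <<'E'
from h import *
out=[]
for n,c in(("top",[(287,153),(187,120)]),("side",[(287,218),(250,140)])):
    im=cv2.imread(f"pics/{n}0.png")
    for i,(x,y) in enumerate(c):
        k=10;a=cv2.resize(im[y:y+29,x:x+40],None,fx=k,fy=k,interpolation=cv2.INTER_CUBIC)
        P=[(0,-150,16),(0,-150,66)] if i==0 else [(66,91,22.5),(-50,87,70),(56,87,70),(90,200,16)]
        for p in proj(n,jig(P)): cv2.drawMarker(a,tuple(int(v) for v in ((p-[x,y]+.5)*k)),(0,255,255),0,14,1)
        out.append(a)
cv2.imwrite("pics/crop2.png",np.vstack([np.hstack(out[:2]),np.hstack(out[2:])]))
# mark line profile in top view
g=cv2.cvtColor(cv2.imread("pics/top0.png"),6).astype(np.float32)
for X in(70,76,82):
    ys=np.arange(115,190,1.);q=proj('top',jig([(X,y,16) for y in ys])).astype(np.float32)
    v=cv2.remap(g,q[:,0][None],q[:,1][None],1)[0];print(X,ys[0],v.astype(int).tolist())
E
```

```text
70 115.0 [71, 72, 71, 71, 70, 71, 71, 72, 71, 71, 70, 71, 71, 72, 71, 70, 69, 71, 74, 77, 87, 98, 110, 122, 133, 146, 148, 148, 149, 142, 135, 127, 121, 114, 108, 114, 124, 134, 138, 142, 145, 143, 139, 136, 125, 112, 100, 91, 83, 75, 73, 73, 72, 73, 74, 74, 74, 73, 73, 73, 74, 75, 75, 73, 71, 71, 72, 72, 73, 75, 77, 78, 77, 77, 76]
76 115.0 [68, 67, 67, 67, 66, 66, 67, 68, 70, 69, 69, 69, 68, 68, 67, 67, 66, 66, 70, 73, 77, 89, 102, 115, 126, 138, 151, 150, 148, 146, 137, 128, 120, 115, 110, 107, 118, 129, 141, 145, 147, 150, 144, 138, 132, 117, 103, 88, 81, 75, 69, 68, 69, 70, 70, 70, 70, 71, 72, 74, 73, 73, 73, 73, 73, 74, 73, 73, 72, 73, 75, 76, 76, 75, 74]
82 115.0 [69, 68, 68, 68, 69, 71, 72, 71, 70, 69, 70, 70, 70, 70, 70, 70, 70, 69, 70, 76, 84, 92, 104, 117, 129, 136, 142, 148, 144, 141, 137, 126, 116, 105, 109, 113, 118, 128, 138, 148, 147, 146, 145, 135, 123, 114, 101, 89, 77, 73, 70, 66, 65, 65, 65, 67, 69, 71, 70, 69, 68, 68, 67, 66, 68, 70, 72, 71, 70, 68, 68, 69, 70, 70, 70]
```

View pics/crop2.png

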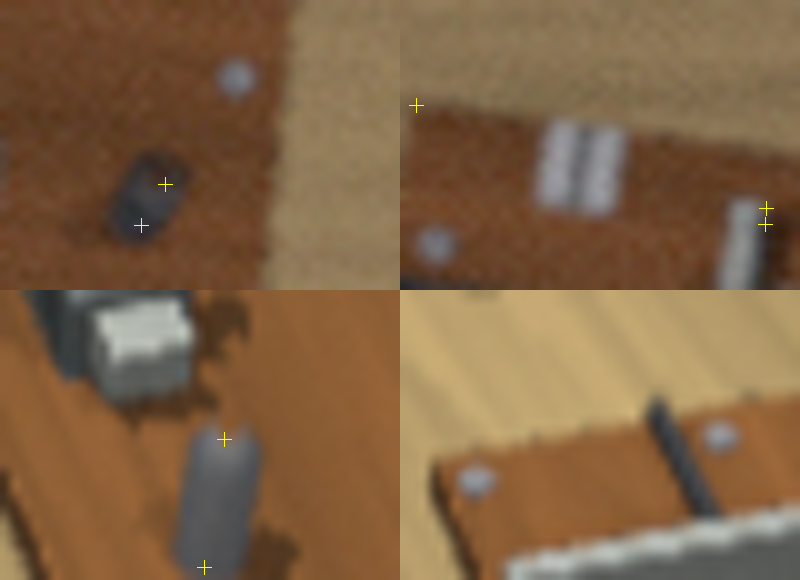

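Overlay (4 pictures so far): the side-view post top and foot match. The top view agrees within about 2 mm at both the post and the plate. The mark line is at about jig y 149.5. Moving to the wide ring.

```bash
python3 -c "
from h import *
print(jig([(0,-150,16)]))
plan((.4346,.195,.10),-7)"
```

```text
[[ 0.60297092 -0.13907594  0.016     ]]
t 0.1 tcp [0.1708 0.6009 0.2308] travel [ 0.1639 -0.3978  0.4559] rot [2.832e+00 1.000e-03 2.000e-03] rows>= 12.0 F [ 0.1 -0.2 -0.3] open 0.0856
```

```bash
python3 -m inch '[{"travel":[0.05,-0.398,0.456],"rot":[1,0,0],"grip":0},{"travel":[0.05,-0.398,0.456],"rot":[1,0,0],"grip":0},{"travel":[0.05,-0.398,0.456],"rot":[1,0,0],"grip":0},{"travel":[0.05,-0.398,0.456],"rot":[1,0,0],"grip":0},{"travel":[0.05,-0.398,0.456],"rot":[1,0,0],"grip":0},{"travel":[0.05,-0.398,0.456],"rot":[1,0,0],"grip":0},{"travel":[0.05,-0.398,0.456],"rot":[1,0,0],"grip":0},{"travel":[0.05,-0.398,0.456],"rot":[1,0,0],"grip":0},{"travel":[0.05,-0.398,0.456],"rot":[1,0,0],"grip":0},{"travel":[0.05,-0.398,0.456],"rot":[1,0,0],"grip":0},{"travel":[0.05,-0.398,0.456],"rot":[1,0,0],"grip":0},{"travel":[0.05,-0.398,0.456],"rot":[1,0,0],"grip":0}]' 40
python3 -m inch '[{"travel":[0,0,0],"rot":[1,0,0],"grip":0},{"travel":[0,0,0],"rot":[1,0,0],"grip":0},{"travel":[0,0,0],"rot":[1,0,0],"grip":0},{"travel":[0,0,0],"rot":[1,0,0],"grip":0},{"travel":[0,0,0],"rot":[1,0,0],"grip":0}]'
python3 -c "
from h import *
plan((.4346,.195,.06),-7)"
```

```text
t: 1.1
tcp_pos: [0.436, 0.1913, 0.1909]
ee_rot: [-46.5, 89.9, -91.1]
force: [-0.1, 0.1, -0.4]
opening: 0.0856
t: 1.52
tcp_pos: [0.4359, 0.1912, 0.1907]
ee_rot: [-26.2, 89.9, -99.9]
force: [0.4, 0.5, -0.0]
opening: 0.0857
t 1.52 tcp [0.4359 0.1912 0.1907] travel [ 0.1634 -0.     -0.0053] rot [0.814 0.004 0.001] rows>= 3.3 F [ 0.4  0.5 -0. ] open 0.0857
```

```bash
python3 -m inch '[{"travel":[0.163,0,-0.005],"rot":[0.814,0.004,0],"grip":0},{"travel":[0.163,0,-0.005],"rot":[0.814,0.004,0],"grip":0},{"travel":[0.163,0,-0.005],"rot":[0.814,0.004,0],"grip":0},{"travel":[0.163,0,-0.005],"rot":[0.814,0.004,0],"grip":0},{"travel":[0.163,0,-0.005],"rot":[0.814,0.004,0],"grip":0},{"travel":[0.163,0,-0.005],"rot":[0.814,0.004,0],"grip":0},{"travel":[0.163,0,-0.005],"rot":[0.814,0.004,0],"grip":0}]'
python3 -c "
from h import *
plan((.4346,.195,.002),-7)
a=read_camera('top');b=read_camera('side')
cv2.imwrite('pics/c3.png',np.hstack([cv2.resize(a[190:270,140:240],None,fx=4,fy=4),cv2.resize(b[100:180+20,150:250],None,fx=4,fy=4)[:320]]))"
```

```text
t: 2.1
tcp_pos: [0.4358, 0.1953, 0.0625]
ee_rot: [139.5, 89.9, 42.8]
force: [0.3, 0.8, 0.9]
opening: 0.0852
t 2.1 tcp [0.4358 0.1953 0.0625] travel [ 0.0756 -0.0016  0.0008] rot [ 0.009 -0.004 -0.003] rows>= 1.5 F [0.3 0.8 0.9] open 0.0852
```

View pics/c3.png

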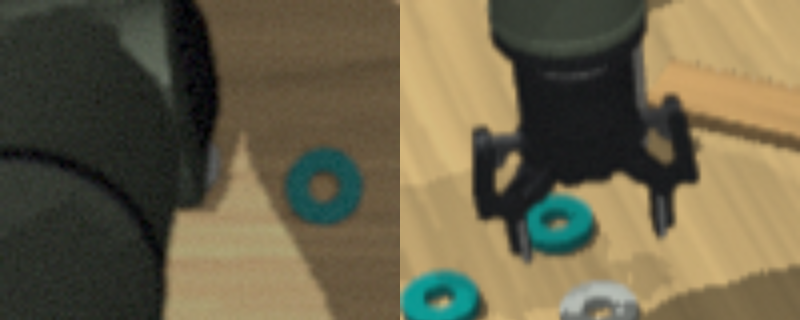

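The side view shows the open fingers above and astride the silver ring (5 pictures). Descend, close and lift.

```bash
python3 -m inch '[{"travel":[0.038,-0.0016,0],"rot":[0,0,0],"grip":0},{"travel":[0.0756,-0.0016,0],"rot":[0,0,0],"grip":0},{"travel":[0.0756,-0.0016,0],"rot":[0,0,0],"grip":0},{"travel":[0.0756,-0.0016,0],"rot":[0,0,0],"grip":0},{"travel":[0.0756,-0.0016,0],"rot":[0,0,0],"grip":0}]' 40
python3 -m inch '[{"travel":[0,0,0],"rot":[0,0,0],"grip":255},{"travel":[0,0,0],"rot":[0,0,0],"grip":255},{"travel":[0,0,0],"rot":[0,0,0],"grip":255},{"travel":[0,0,0],"rot":[0,0,0],"grip":255},{"travel":[0,0,0],"rot":[0,0,0],"grip":255},{"travel":[0,0,0],"rot":[0,0,0],"grip":255},{"travel":[0,0,0],"rot":[0,0,0],"grip":255},{"travel":[0,0,0],"rot":[0,0,0],"grip":255}]'
python3 -m inch '[{"travel":[-0.05,0,0],"rot":[0,0,0],"grip":255},{"travel":[-0.1,0,0],"rot":[0,0,0],"grip":255},{"travel":[-0.12,0,0],"rot":[0,0,0],"grip":255},{"travel":[-0.12,0,0],"rot":[0,0,0],"grip":255},{"travel":[-0.12,0,0],"rot":[0,0,0],"grip":255}]'
python3 -c "
from h import *
plan((.6035,-.139,.10),-7)"
```

```text
t: 2.62
tcp_pos: [0.4353, 0.1958, 0.0036]
ee_rot: [136.6, 89.8, 39.8]
force: [0.6, 0.3, 1.0]
opening: 0.0853
t: 3.28
tcp_pos: [0.436, 0.1963, 0.0052]
ee_rot: [137.3, 89.6, 40.5]
force: [-3.6, -0.8, 31.7]
opening: 0.0539
t: 3.7
tcp_pos: [0.4359, 0.1966, 0.1024]
ee_rot: [137.5, 89.5, 40.7]
force: [0.1, -0.2, -1.7]
opening: 0.0531
t 3.7 tcp [0.4359 0.1966 0.1024] travel [0.0019 0.2577 0.3917] rot [ 0.007 -0.014 -0.012] rows>= 9.0 F [ 0.1 -0.2 -1.7] open 0.0531
```

```bash
python3 -m inch '[{"travel":[0,0.258,0.392],"rot":[0.007,-0.014,-0.012],"grip":255},{"travel":[0,0.258,0.392],"rot":[0.007,-0.014,-0.012],"grip":255},{"travel":[0,0.258,0.392],"rot":[0.007,-0.014,-0.012],"grip":255},{"travel":[0,0.258,0.392],"rot":[0.007,-0.014,-0.012],"grip":255},{"travel":[0,0.258,0.392],"rot":[0.007,-0.014,-0.012],"grip":255},{"travel":[0,0.258,0.392],"rot":[0.007,-0.014,-0.012],"grip":255},{"travel":[0,0.258,0.392],"rot":[0.007,-0.014,-0.012],"grip":255},{"travel":[0,0.258,0.392],"rot":[0.007,-0.014,-0.012],"grip":255},{"travel":[0,0.258,0.392],"rot":[0.007,-0.014,-0.012],"grip":255},{"travel":[0,0.258,0.392],"rot":[0.007,-0.014,-0.012],"grip":255},{"travel":[0,0.258,0.392],"rot":[0.007,-0.014,-0.012],"grip":255},{"travel":[0,0.258,0.392],"rot":[0.007,-0.014,-0.012],"grip":255}]'
python3 -c "
from h import *
plan((.6035,-.139,.08),-7)
b=read_camera('side');x,y=270,170
a=cv2.resize(b[y:y+80,x:x+100],None,fx=8,fy=8,interpolation=cv2.INTER_CUBIC)
t=get_state()['tcp_pos']
for p in proj('side',[t,t+[0,0,.01]]): cv2.drawMarker(a,tuple(int(v) for v in ((p-[x,y]+.5)*8)),(0,255,255),0,14,1)
cv2.imwrite('pics/c4.png',a[:600])"
```

```text
t: 4.7
tcp_pos: [0.6029, -0.1389, 0.1003]
ee_rot: [-103.5, 89.9, 159.5]
force: [0.5, 0.5, -1.3]
opening: 0.053
t 4.7 tcp [ 0.6029 -0.1389  0.1003] travel [0.0254 0.0008 0.    ] rot [-0.001 -0.001  0.003] rows>= 0.5 F [ 0.5  0.5 -1.3] open 0.053
```

View pics/c4.png

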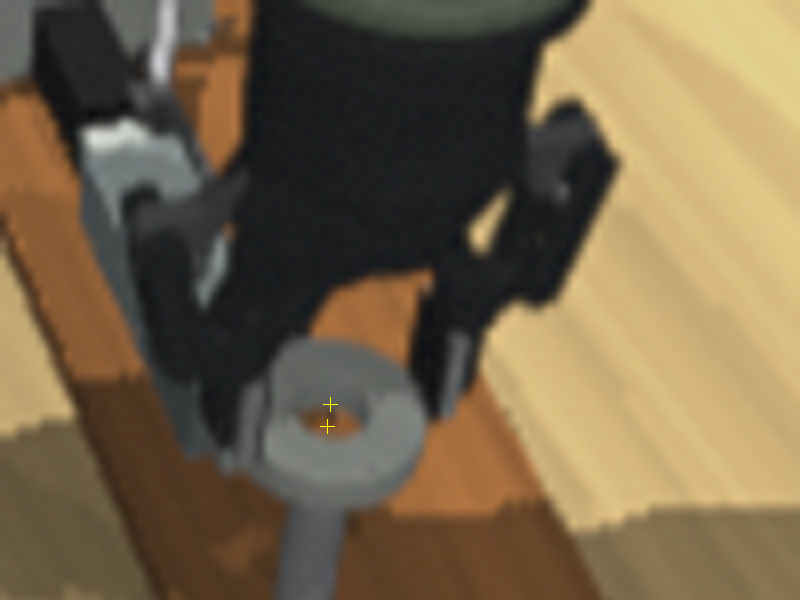

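The ring is held level and centred on the TCP, directly above the post (6 pictures). Thread it down in steps and watch the force.

```bash
python3 -m inch '[{"travel":[0.02,0.001,0],"rot":[0,0,0],"grip":255},{"travel":[0.035,0.001,0],"rot":[0,0,0],"grip":255},{"travel":[0.045,0.001,0],"rot":[0,0,0],"grip":255},{"travel":[0.055,0.001,0],"rot":[0,0,0],"grip":255},{"travel":[0.055,0.001,0],"rot":[0,0,0],"grip":255},{"travel":[0.055,0.001,0],"rot":[0,0,0],"grip":255}]'
python3 -m inch '[{"travel":[0.006,0,0],"rot":[0,0,0],"grip":255},{"travel":[0.012,0,0],"rot":[0,0,0],"grip":255},{"travel":[0.018,0,0],"rot":[0,0,0],"grip":255},{"travel":[0.018,0,0],"rot":[0,0,0],"grip":255}]'
python3 -c "
from h import *
plan((.6035,-.139,.025),-7)"
```

```text
t: 5.25
tcp_pos: [0.6036, -0.1381, 0.0564]
ee_rot: [-104.0, 89.9, 159.0]
force: [0.2, 0.7, -0.3]
opening: 0.053
t: 5.58
tcp_pos: [0.6031, -0.1379, 0.0411]
ee_rot: [-101.2, 89.8, 161.8]
force: [0.1, 0.2, -0.7]
opening: 0.0533
t 5.58 tcp [ 0.6031 -0.1379  0.0411] travel [0.0201 0.0007 0.0013] rot [ 0.002 -0.001  0.006] rows>= 0.4 F [ 0.1  0.2 -0.7] open 0.0533
```

```bash
python3 -m inch '[{"travel":[0.008,0,0],"rot":[0,0,0],"grip":255},{"travel":[0.016,0,0],"rot":[0,0,0],"grip":255},{"travel":[0.023,0,0],"rot":[0,0,0],"grip":255},{"travel":[0.023,0,0],"rot":[0,0,0],"grip":255},{"travel":[0.023,0,0],"rot":[0,0,0],"grip":255}]'

```

```text
t: 6.0
tcp_pos: [0.6029, -0.1379, 0.0221]
ee_rot: [-99.6, 89.8, 163.4]
force: [0.4, -0.3, 0.4]
opening: 0.0531
```

```bash
python3 -m inch '[{"travel":[0.002,0,0],"rot":[0,0,0],"grip":255},{"travel":[0.004,0,0],"rot":[0,0,0],"grip":255},{"travel":[0.004,0,0],"rot":[0,0,0],"grip":255},{"travel":[0.004,0,0],"rot":[0,0,0],"grip":255}]'

```

```text
t: 6.33
tcp_pos: [0.6033, -0.138, 0.0202]
ee_rot: [-112.7, 89.8, 150.3]
force: [-6.4, 3.2, 26.5]
opening: 0.0531
```

```bash
python3 -m inch '[{"travel":[-0.002,0,0],"rot":[0,0,0],"grip":0},{"travel":[-0.002,0,0],"rot":[0,0,0],"grip":0},{"travel":[-0.002,0,0],"rot":[0,0,0],"grip":0},{"travel":[-0.002,0,0],"rot":[0,0,0],"grip":0},{"travel":[-0.002,0,0],"rot":[0,0,0],"grip":0},{"travel":[-0.002,0,0],"rot":[0,0,0],"grip":0},{"travel":[-0.05,0,0],"rot":[0,0,0],"grip":0},{"travel":[-0.1,0,0],"rot":[0,0,0],"grip":0},{"travel":[-0.12,0,0],"rot":[0,0,0],"grip":0},{"travel":[-0.12,0,0],"rot":[0,0,0],"grip":0}]'
python3 -c "
from h import *
plan((.4353,-.170,.115),-7)"
```

```text
t: 7.17
tcp_pos: [0.6054, -0.1387, 0.1203]
ee_rot: [109.1, 89.8, 12.1]
force: [-0.6, 0.4, 0.5]
opening: 0.0853
t 7.17 tcp [ 0.6054 -0.1387  0.1203] travel [ 0.0059 -0.2063  0.0647] rot [ 0.    -0.002 -0.006] rows>= 4.2 F [-0.6  0.4  0.5] open 0.0853
```

```bash
python3 -m inch '[{"travel":[0.006,-0.206,0.065],"rot":[0,-0.002,-0.006],"grip":0},{"travel":[0.006,-0.206,0.065],"rot":[0,-0.002,-0.006],"grip":0},{"travel":[0.006,-0.206,0.065],"rot":[0,-0.002,-0.006],"grip":0},{"travel":[0.006,-0.206,0.065],"rot":[0,-0.002,-0.006],"grip":0},{"travel":[0.006,-0.206,0.065],"rot":[0,-0.002,-0.006],"grip":0},{"travel":[0.006,-0.206,0.065],"rot":[0,-0.002,-0.006],"grip":0},{"travel":[0.006,-0.206,0.065],"rot":[0,-0.002,-0.006],"grip":0}]'
python3 -c "
from h import *
plan((.4353,-.170,.008),-7)
b=read_camera('side')
cv2.imwrite('pics/c5.png',np.hstack([cv2.resize(b[y:y+70,x:x+50],None,fx=8,fy=8,interpolation=cv2.INTER_CUBIC) for x,y in((285,205),(225,230))]))"
```

```text
t: 7.75
tcp_pos: [0.4359, -0.1703, 0.115]
ee_rot: [106.6, 90.0, 9.6]
force: [0.8, -0.5, -0.4]
opening: 0.0857
t 7.75 tcp [ 0.4359 -0.1703  0.115 ] travel [ 0.1337 -0.0009 -0.0002] rot [-0.    -0.    -0.001] rows>= 2.6 F [ 0.8 -0.5 -0.4] open 0.0857
```

View pics/c5.png

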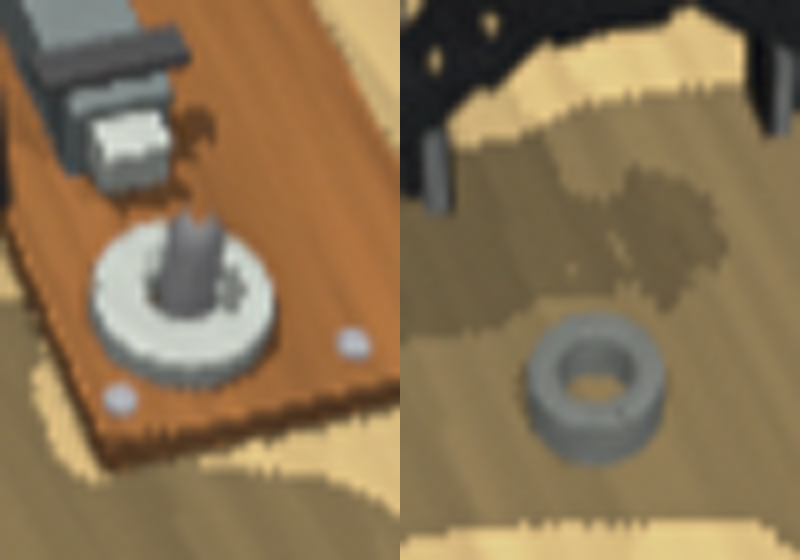

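The wide ring lies flat and home on the base (7 pictures), and the fingers are astride the narrow ring.

```bash
python3 -m inch '[{"travel":[0.05,-0.001,0],"rot":[0,0,0],"grip":0},{"travel":[0.1,-0.001,0],"rot":[0,0,0],"grip":0},{"travel":[0.133,-0.001,0],"rot":[0,0,0],"grip":0},{"travel":[0.133,-0.001,0],"rot":[0,0,0],"grip":0},{"travel":[0.133,-0.001,0],"rot":[0,0,0],"grip":255},{"travel":[0.133,-0.001,0],"rot":[0,0,0],"grip":255},{"travel":[0.133,-0.001,0],"rot":[0,0,0],"grip":255},{"travel":[0.133,-0.001,0],"rot":[0,0,0],"grip":255},{"travel":[0.133,-0.001,0],"rot":[0,0,0],"grip":255},{"travel":[0.133,-0.001,0],"rot":[0,0,0],"grip":255},{"travel":[0.133,-0.001,0],"rot":[0,0,0],"grip":255},{"travel":[0.133,-0.001,0],"rot":[0,0,0],"grip":255}]' 40
python3 -m inch '[{"travel":[0,0,0],"rot":[0,0,0],"grip":255},{"travel":[0,0,0],"rot":[0,0,0],"grip":255},{"travel":[0,0,0],"rot":[0,0,0],"grip":255},{"travel":[-0.05,0,0],"rot":[0,0,0],"grip":255},{"travel":[-0.1,0,0],"rot":[0,0,0],"grip":255},{"travel":[-0.14,0,0],"rot":[0,0,0],"grip":255},{"travel":[-0.14,0,0],"rot":[0,0,0],"grip":255},{"travel":[-0.14,0,0],"rot":[0,0,0],"grip":255}]'
python3 -c "
from h import *
plan((.6035,-.1385,.12),-7)"
```

```text
t: 8.8
tcp_pos: [0.4368, -0.1701, 0.0102]
ee_rot: [89.5, 89.8, -7.5]
force: [-2.4, 1.6, 19.3]
opening: 0.0379
t: 9.47
tcp_pos: [0.4374, -0.17, 0.1238]
ee_rot: [89.9, 89.6, -7.0]
force: [0.4, 0.4, -1.6]
opening: 0.0377
t 9.47 tcp [ 0.4374 -0.17    0.1238] travel [ 0.0061  0.2013 -0.0641] rot [ 0.003  0.    -0.014] rows>= 4.1 F [ 0.4  0.4 -1.6] open 0.0377
```

```bash
python3 -m inch '[{"travel":[0.006,0.201,-0.064],"rot":[0,0,-0.014],"grip":255},{"travel":[0.006,0.201,-0.064],"rot":[0,0,-0.014],"grip":255},{"travel":[0.006,0.201,-0.064],"rot":[0,0,-0.014],"grip":255},{"travel":[0.006,0.201,-0.064],"rot":[0,0,-0.014],"grip":255},{"travel":[0.006,0.201,-0.064],"rot":[0,0,-0.014],"grip":255},{"travel":[0.006,0.201,-0.064],"rot":[0,0,-0.014],"grip":255},{"travel":[0.006,0.201,-0.064],"rot":[0,0,-0.014],"grip":255},{"travel":[0.006,0.201,-0.064],"rot":[0,0,-0.014],"grip":255}]'
python3 -c "
from h import *
plan((.6035,-.138,.073),-7)"
```

```text
t: 10.13
tcp_pos: [0.602, -0.139, 0.1194]
ee_rot: [-86.4, 89.9, 176.7]
force: [-0.4, -0.5, -0.7]
opening: 0.0376
t 10.13 tcp [ 0.602  -0.139   0.1194] travel [ 0.0579  0.0018 -0.0015] rot [0.001 0.    0.003] rows>= 1.1 F [-0.4 -0.5 -0.7] open 0.0376
```

```bash
python3 -m inch '[{"travel":[0.02,0.0018,-0.0015],"rot":[0,0,0.003],"grip":255},{"travel":[0.04,0.0018,-0.0015],"rot":[0,0,0.003],"grip":255},{"travel":[0.055,0.0018,-0.0015],"rot":[0,0,0.003],"grip":255},{"travel":[0.06,0.0018,-0.0015],"rot":[0,0,0.003],"grip":255},{"travel":[0.066,0.0018,-0.0015],"rot":[0,0,0.003],"grip":255},{"travel":[0.072,0.0018,-0.0015],"rot":[0,0,0.003],"grip":255},{"travel":[0.072,0.0018,-0.0015],"rot":[0,0,0.003],"grip":255}]'
python3 -m inch '[{"travel":[0.006,0,0],"rot":[0,0,0],"grip":255},{"travel":[0.012,0,0],"rot":[0,0,0],"grip":255},{"travel":[0.018,0,0],"rot":[0,0,0],"grip":255},{"travel":[0.022,0,0],"rot":[0,0,0],"grip":255},{"travel":[0.022,0,0],"rot":[0,0,0],"grip":255}]'
```

```text
t: 10.72
tcp_pos: [0.6033, -0.138, 0.0614]
ee_rot: [-84.4, 90.0, 178.6]
force: [-0.1, -0.2, -0.9]
opening: 0.0378
t: 11.13
tcp_pos: [0.6029, -0.1379, 0.043]
ee_rot: [-86.3, 89.9, 176.8]
force: [0.4, -1.4, -0.7]
opening: 0.0378
```

```bash
python3 -m inch '[{"travel":[0.003,0,0],"rot":[0,0,0],"grip":255},{"travel":[0.006,0,0],"rot":[0,0,0],"grip":255},{"travel":[0.006,0,0],"rot":[0,0,0],"grip":255},{"travel":[0.006,0,0],"rot":[0,0,0],"grip":255}]'
```

```text
t: 11.47
tcp_pos: [0.6032, -0.1383, 0.0395]
ee_rot: [-103.3, 90.0, 159.7]
force: [-6.7, 2.0, 23.2]
opening: 0.0377
```

```bash
python3 -m inch '[{"travel":[-0.002,0,0],"rot":[0,0,0],"grip":0},{"travel":[-0.002,0,0],"rot":[0,0,0],"grip":0},{"travel":[-0.002,0,0],"rot":[0,0,0],"grip":0},{"travel":[-0.002,0,0],"rot":[0,0,0],"grip":0},{"travel":[-0.002,0,0],"rot":[0,0,0],"grip":0},{"travel":[-0.002,0,0],"rot":[0,0,0],"grip":0},{"travel":[-0.002,0,0],"rot":[0,0,0],"grip":0},{"travel":[-0.05,0,0],"rot":[0,0,0],"grip":0},{"travel":[-0.1,0,0],"rot":[0,0,0],"grip":0},{"travel":[-0.13,0,0],"rot":[0,0,0],"grip":0},{"travel":[-0.13,0,0],"rot":[0,0,0],"grip":0}]'
python3 -c "
from h import *
p=jig([(5,70,0)])[0];p[2]=.13;print(p)
plan(p,-7.0)"
```

```text
t: 12.38
tcp_pos: [0.6055, -0.139, 0.1486]
ee_rot: [89.9, 89.6, -7.1]
force: [0.2, -0.1, 0.0]
opening: 0.085
[0.6348161  0.07866447 0.13      ]
t 12.38 tcp [ 0.6055 -0.139   0.1486] travel [ 0.0233  0.003  -0.2746] rot [-0.001  0.    -0.013] rows>= 5.3 F [ 0.2 -0.1  0. ] open 0.085
```

```bash
python3 -m inch '[{"travel":[0.0,0.003,-0.275],"rot":[0,0,-0.013],"grip":0},{"travel":[0.0,0.003,-0.275],"rot":[0,0,-0.013],"grip":0},{"travel":[0.0,0.003,-0.275],"rot":[0,0,-0.013],"grip":0},{"travel":[0.0,0.003,-0.275],"rot":[0,0,-0.013],"grip":0},{"travel":[0.0,0.003,-0.275],"rot":[0,0,-0.013],"grip":0},{"travel":[0.023,0.003,-0.275],"rot":[0,0,-0.013],"grip":0},{"travel":[0.023,0.003,-0.275],"rot":[0,0,-0.013],"grip":0},{"travel":[0.023,0.003,-0.275],"rot":[0,0,-0.013],"grip":0}]'
python3 -c "
from h import *
p=jig([(5,70,0)])[0];p[2]=.03
plan(p,-7.0)
b=read_camera('side')
cv2.imwrite('pics/c6.png',cv2.resize(b[125:275,230:360],None,fx=4,fy=4,interpolation=cv2.INTER_CUBIC))"
```

```text
t: 13.05
tcp_pos: [0.6343, 0.0797, 0.1292]
ee_rot: [-65.1, 89.9, -162.0]
force: [-0.4, -1.4, 0.1]
opening: 0.0855
t 13.05 tcp [0.6343 0.0797 0.1292] travel [0.124  0.001  0.0011] rot [0.002 0.002 0.003] rows>= 2.4 F [-0.4 -1.4  0.1] open 0.0855
```

View pics/c6.png

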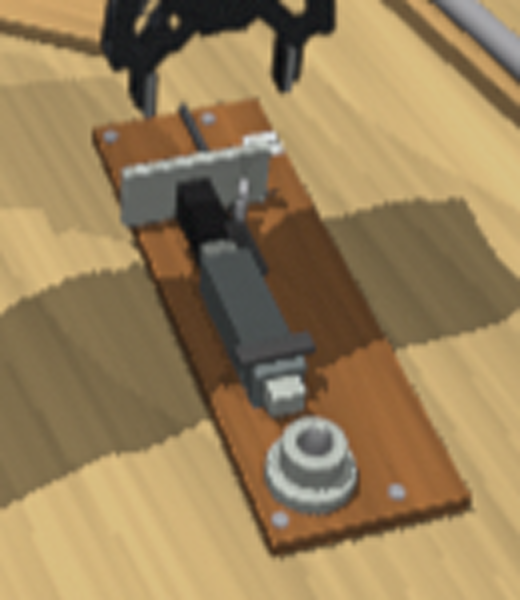

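Both rings are stacked and seated (8 pictures), and the gripper is poised over the head. Lower it astride the block.

```bash
python3 -m inch '[{"travel":[0.04,0.001,0.001],"rot":[0,0,0],"grip":0},{"travel":[0.08,0.001,0.001],"rot":[0,0,0],"grip":0},{"travel":[0.08,0.001,0.001],"rot":[0,0,0],"grip":0},{"travel":[0.1,0.001,0.001],"rot":[0,0,0],"grip":0},{"travel":[0.124,0.001,0.001],"rot":[0,0,0],"grip":0},{"travel":[0.124,0.001,0.001],"rot":[0,0,0],"grip":0},{"travel":[0.124,0.001,0.001],"rot":[0,0,0],"grip":0}]'
python3 -c "
from h import *
p=jig([(4,134,0)])[0];p[2]=.03
print(tojig(get_state()['tcp_pos']))
plan(p,-7.0)"
```

```text
t: 13.68
tcp_pos: [0.6356, 0.0763, 0.032]
ee_rot: [-26.2, 89.9, -123.3]
force: [-0.2, 0.4, 0.7]
opening: 0.0853
[[ 6.04760754 67.73215087 32.01641027]]
t 13.68 tcp [0.6356 0.0763 0.032 ] travel [ 0.0024 -0.0027 -0.0828] rot [-0.004  0.002  0.001] rows>= 1.6 F [-0.2  0.4  0.7] open 0.0853
```

```bash
python3 -m inch '[{"travel":[0.0024,-0.0027,-0.01],"rot":[0,0,0],"grip":0},{"travel":[0.0024,-0.0027,-0.02],"rot":[0,0,0],"grip":0},{"travel":[0.0024,-0.0027,-0.03],"rot":[0,0,0],"grip":0},{"travel":[0.0024,-0.0027,-0.04],"rot":[0,0,0],"grip":0},{"travel":[0.0024,-0.0027,-0.05],"rot":[0,0,0],"grip":0},{"travel":[0.0024,-0.0027,-0.06],"rot":[0,0,0],"grip":0},{"travel":[0.0024,-0.0027,-0.07],"rot":[0,0,0],"grip":0},{"travel":[0.0024,-0.0027,-0.07],"rot":[0,0,0],"grip":0},{"travel":[0.0024,-0.0027,-0.07],"rot":[0,0,0],"grip":0}]'
cat > look.py <<'E'
from h import *
import sys
s=get_state();print(tojig(s['tcp_pos']).round(1),s['force'].round(1),s['opening'])
out=[]
for n,(x,y) in(("top",(180,122)),("side",(250,135))):
    b=read_camera(n);cv2.imwrite(f'pics/{sys.argv[1]}_{n}.png',b)
    a=cv2.resize(b[y:y+60,x:x+50],None,fx=8,fy=8,interpolation=cv2.INTER_CUBIC)
    out.append(a)
cv2.imwrite(f'pics/{sys.argv[1]}.png',np.hstack(out))
E
python3 look.py p1
```

```text
t: 14.43
tcp_pos: [0.6402, 0.1328, 0.0299]
ee_rot: [-35.8, 89.9, -132.9]
force: [-2.2, -4.3, 2.9]
opening: 0.0851
[[  3.7 124.3  29.9]] [-2.2 -4.3  2.9] 0.08510001125182645
```

View pics/p1.png

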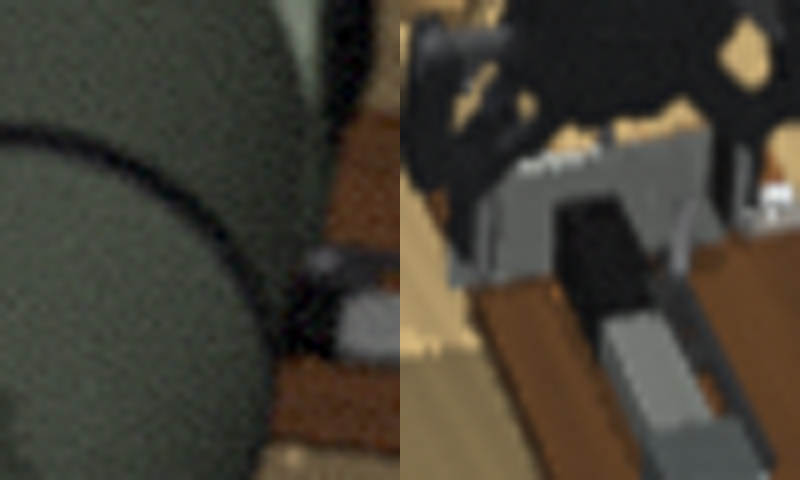

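```bash
cat > prof.py <<'E'
from h import *
def prof(f,n,X,z,y0,y1,dx=3,st=1):
    g=cv2.cvtColor(cv2.imread(f),6).astype(np.float32);ys=np.arange(y0,y1,st);acc=0
    for x in np.linspace(X-dx,X+dx,7):
        q=proj(n,jig([(x,y,z) for y in ys])).astype(np.float32);acc=acc+cv2.remap(g,q[:,0][None],q[:,1][None],1)[0]/7
    return ys,acc
def edge(*a,**k):
    ys,v=prof(*a,**k);g=np.gradient(v);i=np.argmax(g*k2) ;return ys[i],v.astype(int)
if __name__=="__main__":
    for f,n,X,z,a,b in(("pics/top0.png","top",45,70,75,110),("pics/top0.png","top",-35,70,75,110),("pics/side0.png","side",-35,70,75,110),("pics/side0.png","side",76,16,135,170),("pics/side0.png","side",0,50,15,55),("pics/p1_side.png","side",0,50,65,105),("pics/p1_side.png","side",0,70,125,155),("pics/p1_side.png","side",0,54,105,155)):
        ys,v=prof(f,n,X,z,a,b);print(f,X,z,a,v.astype(int).tolist())
E
python3 prof.py
```

```text
pics/top0.png 45 70 75 [72, 70, 67, 61, 53, 47, 43, 41, 40, 43, 46, 52, 67, 83, 98, 112, 127, 135, 133, 131, 124, 113, 101, 91, 86, 80, 78, 77, 76, 75, 75, 75, 75, 76, 76]
pics/top0.png -35 70 75 [68, 64, 60, 53, 47, 43, 42, 41, 42, 45, 48, 60, 77, 95, 111, 125, 138, 140, 140, 138, 127, 116, 103, 88, 74, 66, 64, 62, 62, 63, 64, 66, 69, 72, 72]
pics/side0.png -35 70 75 [91, 91, 91, 91, 91, 90, 90, 91, 91, 92, 97, 106, 117, 128, 140, 151, 164, 175, 182, 181, 175, 169, 162, 150, 137, 125, 114, 109, 108, 107, 106, 106, 106, 106, 106]
pics/side0.png 76 16 135 [87, 87, 88, 89, 90, 91, 94, 102, 111, 120, 130, 140, 151, 161, 171, 179, 183, 186, 188, 190, 191, 190, 190, 189, 188, 182, 171, 160, 148, 136, 126, 118, 110, 104, 101]
pics/side0.png 0 50 15 [118, 118, 119, 122, 126, 131, 138, 146, 155, 164, 170, 171, 170, 167, 157, 140, 122, 100, 78, 60, 43, 30, 24, 23, 22, 22, 24, 27, 29, 31, 32, 33, 33, 33, 33, 33, 32, 32, 32, 32]
pics/p1_side.png 0 50 65 [118, 118, 118, 117, 117, 116, 115, 112, 108, 99, 90, 80, 68, 55, 44, 33, 27, 25, 24, 24, 23, 24, 24, 24, 25, 25, 24, 24, 24, 24, 24, 24, 23, 23, 23, 23, 24, 24, 24, 23]
pics/p1_side.png 0 70 125 [90, 90, 90, 90, 90, 90, 92, 96, 101, 107, 115, 124, 133, 143, 153, 158, 162, 164, 165, 166, 168, 170, 172, 169, 162, 153, 144, 134, 117, 97]
pics/p1_side.png 0 54 105 [25, 25, 25, 24, 24, 23, 23, 23, 23, 23, 23, 24, 24, 24, 24, 23, 22, 21, 20, 20, 20, 20, 21, 24, 27, 30, 34, 40, 47, 55, 62, 69, 74, 80, 84, 88, 90, 90, 90, 90, 90, 91, 93, 94, 97, 104, 113, 123, 133, 142]
```

```bash
python3 -m inch '[{"travel":[0,0,-0.006],"rot":[0,0,0],"grip":0},{"travel":[0,0,-0.013],"rot":[0,0,0],"grip":0},{"travel":[0,0,-0.013],"rot":[0,0,0],"grip":0},{"travel":[0,0,-0.013],"rot":[0,0,0],"grip":0}]'
sed -i 's/(250,135)/(265,135)/; s/x:x+50\],None,fx=8,fy=8/x:x+40],None,fx=10,fy=10/' look.py
python3 look.py p2; python3 - <<'E'
from prof import *
ys,v=prof("pics/p2_side.png","side",0,70,130,165);print(v.astype(int).tolist())
ys,v=prof("pics/p2_side.png","side",0,50,75,105);print(v.astype(int).tolist())
s=get_state();
E
```

```text
t: 14.87
tcp_pos: [0.6412, 0.1417, 0.0298]
ee_rot: [-37.6, 89.9, -134.7]
force: [-1.5, -3.9, 1.0]
opening: 0.0857
[[  3.7 133.3  29.8]] [-1.5 -3.9  1. ] 0.08569373331605452
[84, 87, 88, 89, 89, 89, 89, 89, 90, 91, 95, 103, 111, 119, 129, 140, 151, 163, 171, 175, 178, 180, 182, 181, 180, 179, 179, 176, 171, 164, 157, 148, 134, 115, 95]
[118, 118, 118, 118, 118, 118, 116, 112, 108, 103, 94, 78, 63, 48, 36, 30, 26, 23, 20, 21, 22, 23, 24, 24, 24, 24, 24, 24, 24, 24]
```

View pics/p2.png

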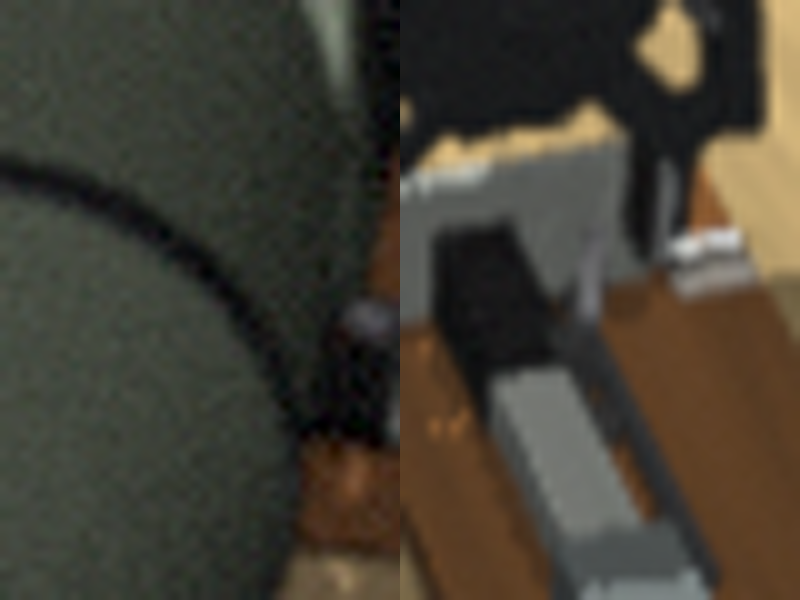

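```bash
python3 - <<'E'
from prof import *
for X in(70,76,82):
    ys,v=prof("pics/p2_side.png","side",X,16,130,172,dx=2);print(X,v.astype(int).tolist())
for X in(-20,0):
  for f,a in(("side0",80),("p2_side",136)):
    ys,v=prof(f"pics/{f}.png","side",X,70,a,a+25,dx=2);print(X,f,a,v.astype(int).tolist())
print((proj('side',jig([(66,91+56,22.5),(66,148,16),(76,148,16),(60,147,22.5)]))-[265,135]+.5)*10)
E
```

```text
70 [66, 67, 67, 68, 71, 77, 84, 91, 99, 107, 115, 123, 129, 131, 126, 120, 114, 107, 102, 96, 90, 83, 82, 90, 99, 108, 115, 119, 120, 120, 119, 113, 101, 91, 83, 76, 73, 71, 69, 66, 62, 58]
76 [64, 64, 64, 67, 71, 75, 80, 86, 95, 104, 112, 120, 125, 128, 131, 132, 129, 122, 115, 108, 101, 104, 113, 124, 136, 150, 162, 174, 185, 193, 186, 169, 151, 132, 112, 95, 79, 65, 53, 48, 50, 52]
82 [63, 63, 64, 66, 67, 71, 79, 87, 96, 105, 113, 121, 128, 135, 139, 136, 131, 127, 122, 118, 114, 110, 106, 107, 119, 134, 148, 161, 170, 172, 174, 174, 171, 159, 144, 130, 116, 104, 99, 94, 88, 81]
-20 side0 80 [91, 91, 91, 92, 92, 96, 105, 115, 126, 137, 150, 162, 174, 182, 179, 173, 167, 159, 147, 135, 123, 113, 108, 107, 105]
-20 p2_side 136 [90, 90, 91, 92, 93, 99, 106, 114, 122, 128, 131, 133, 135, 132, 115, 96, 77, 60, 48, 41, 35, 30, 28, 30, 33]
0 side0 80 [90, 90, 90, 91, 93, 99, 105, 113, 124, 137, 150, 163, 173, 173, 171, 169, 163, 150, 137, 123, 111, 107, 105, 103, 102]
0 p2_side 136 [89, 90, 90, 91, 97, 104, 112, 121, 130, 142, 153, 164, 173, 177, 179, 181, 183, 182, 181, 181, 181, 180, 174, 169, 163]
[[273.41150576 261.27574333]
 [270.6277312  275.60170745]
 [302.62779444 269.53730901]
 [254.08391527 264.92522178]]
```

```bash
python3 -m inch '[{"travel":[0,0,-0.002],"rot":[0,0,0],"grip":80},{"travel":[0,0,-0.002],"rot":[0,0,0],"grip":80},{"travel":[0,0,-0.002],"rot":[0,0,0],"grip":80},{"travel":[0,0,-0.002],"rot":[0,0,0],"grip":80},{"travel":[0,0,-0.002],"rot":[0,0,0],"grip":80}]' 30
sed -i 's/(265,135)/(278,143)/; s/y:y+60,x:x+40\],None,fx=10,fy=10/y:y+32,x:x+32],None,fx=18,fy=18/' look.py
sed -i "s/np.hstack(out)/out[1]/" look.py
python3 look.py p3
```

```text
t: 15.38
tcp_pos: [0.6422, 0.1424, 0.0303]
ee_rot: [2.8, 89.9, -94.4]
force: [0.8, -6.0, 5.4]
opening: 0.0587
[[  4.5 134.1  30.3]] [ 0.8 -6.   5.4] 0.05870933941881018
```

View pics/p3.png

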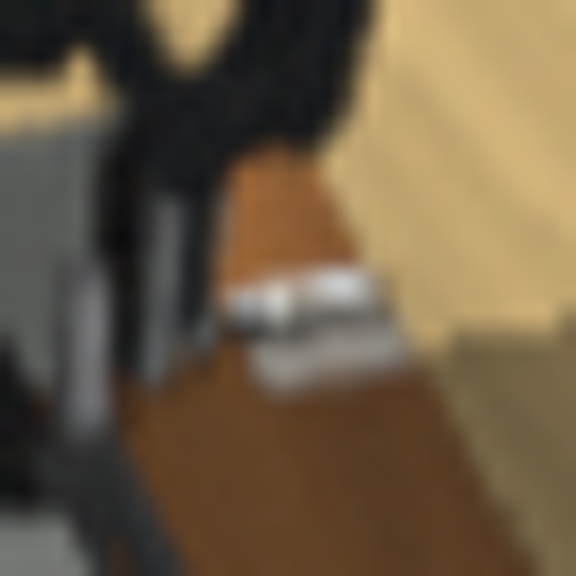

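The pointer is now visible reaching over the strip (crop ~(230–290,310)). The line runs to about (390,312) (11 pictures). I'll quantify from raw pixels.

```bash
python3 - <<'E'
from h import *
a=cv2.imread('pics/p3_side.png')
print('cols',list(range(288,303)))
for y in range(156,167): print(y,[int(v) for v in cv2.cvtColor(a,6)[y,288:303]])
hs=cv2.cvtColor(a,cv2.COLOR_BGR2HSV)
for y in range(157,164): print(y,[f"{h}/{s}" for h,s,_ in hs[y,288:300]])
for Y in(146,148,150,152): print(Y,proj('side',jig([(56,Y,22.5),(66,Y,22.5),(63,Y,16),(76,Y,16),(89,Y,16)])).round(1).tolist())
E
```

```text
cols [288, 289, 290, 291, 292, 293, 294, 295, 296, 297, 298, 299, 300, 301, 302]
156 [41, 48, 97, 109, 109, 105, 103, 98, 96, 115, 158, 166, 167, 164, 165]
157 [37, 52, 103, 110, 110, 108, 108, 110, 112, 117, 155, 160, 162, 163, 164]
158 [38, 51, 104, 118, 135, 153, 149, 169, 192, 188, 153, 139, 156, 159, 163]
159 [37, 58, 121, 159, 170, 199, 154, 159, 173, 172, 142, 126, 155, 156, 159]
160 [38, 66, 89, 116, 126, 157, 114, 108, 104, 106, 109, 108, 150, 158, 157]
161 [59, 81, 60, 61, 74, 99, 89, 104, 121, 121, 125, 128, 139, 156, 153]
162 [69, 68, 68, 76, 119, 126, 125, 133, 141, 141, 140, 134, 121, 124, 121]
163 [63, 59, 73, 77, 118, 141, 137, 124, 118, 113, 105, 97, 88, 86, 99]
164 [66, 69, 73, 73, 86, 108, 101, 88, 83, 78, 70, 68, 66, 68, 87]
165 [70, 72, 73, 73, 73, 75, 70, 67, 66, 65, 63, 64, 66, 66, 75]
166 [72, 72, 72, 74, 73, 71, 68, 67, 65, 64, 62, 65, 66, 67, 69]
157 ['100/20', '13/62', '14/133', '14/162', '14/160', '14/149', '14/145', '13/130', '12/114', '13/109', '19/91', '20/105']
158 ['105/26', '11/69', '14/138', '13/133', '13/104', '13/70', '13/69', '13/35', '15/8', '10
[... 226 characters left out ...]
'20/20', '19/55']
161 ['60/4', '60/6', '13/78', '11/53', '23/14', '20/15', '21/20', '15/24', '22/23', '16/22', '19/22', '21/25']
162 ['16/51', '13/54', '14/147', '13/104', '18/27', '19/22', '19/22', '18/22', '17/24', '18/23', '20/21', '19/20']
163 ['13/111', '14/139', '15/160', '13/128', '16/39', '20/21', '17/25', '17/31', '14/46', '15/46', '15/49', '11/56']
146 [[288.7, 161.5], [292.0, 160.8], [290.8, 162.7], [295.0, 161.9], [299.1, 161.1]]
148 [[288.5, 161.0], [291.7, 160.4], [290.6, 162.2], [294.8, 161.5], [298.9, 160.7]]
150 [[288.3, 160.6], [291.5, 160.0], [290.4, 161.8], [294.5, 161.0], [298.7, 160.2]]
152 [[288.1, 160.1], [291.3, 159.5], [290.1, 161.4], [294.3, 160.6], [298.4, 159.8]]
```

```bash
python3 - <<'E'
from h import *
a=cv2.imread('pics/top0.png');p=proj('top',jig([(66,92,22.5),(56,92,22.5),(56,92,70)]));print(p)
x,y=p[0].astype(int);print(x-5,y-4)
for r in range(y-4,y+7): print(r,[tuple(int(c) for c in v) for v in a[r,x-5:x+6]])
a=cv2.imread('pics/p1_side.png');p=proj('side',jig([(66,91+48.5,22.5),(56,91+48.5,22.5)]));print(p)
x,y=p[0].astype(int);print(x-5,y-5)
for r in range(y-5,y+5): print(r,[tuple(int(c) for c in v) for v in a[r,x-5:x+6]])
E
```

```text
[[222.69444164 141.92414791]
 [222.19633498 145.1276734 ]
 [221.45449414 140.10979645]]
217 137
137 [(36, 59, 98), (39, 64, 99), (42, 67, 102), (38, 65, 101), (40, 64, 100), (34, 59, 99), (40, 64, 97), (39, 62, 98), (46, 71, 104), (38, 63, 96), (35, 59, 95)]
138 [(31, 58, 93), (34, 58, 96), (27, 57, 92), (36, 61, 100), (41, 67, 102), (38, 66, 103), (44, 69, 104), (35, 62, 99), (42, 66, 105), (45, 68, 104), (36, 59, 96)]
139 [(34, 61, 95), (39, 64, 97), (48, 66, 98), (55, 71, 95), (61, 75, 99), (61, 74, 102), (44, 66, 100), (40, 64, 100), (36, 64, 102), (41, 64, 102), (42, 63, 101)]
140 [(36, 58, 94), (39, 63, 95), (48, 66, 92), (103, 107, 115), (122, 121, 129), (103, 111, 119), (71, 84, 102), (35, 58, 93), (31, 57, 91), (23, 51, 88), (39, 66, 98)]
141 [(35, 63, 99), (33, 59, 95), (64, 75, 100), (118, 122, 127), (139, 140, 134), (115, 115, 117), (70, 72, 84), (30, 46, 71), (31, 45, 75), (32, 51, 79), (40, 60, 92)]
142 [(36, 63, 101), (41, 64, 101), (60, 75, 98), (119, 121, 128), (130, 130, 127), (103, 104, 104), (50, 57, 62), (26, 37, 60), (22, 37, 60), (28, 46, 72), (34, 59, 88)]
143
[... 1874 characters left out ...]
130, 138, 142), (165, 172, 173), (135, 143, 147)]
163 [(86, 89, 85), (87, 91, 88), (85, 89, 86), (60, 62, 62), (47, 53, 59), (69, 73, 76), (83, 87, 89), (107, 113, 117), (113, 122, 129), (112, 122, 133), (102, 113, 122)]
164 [(83, 88, 85), (86, 90, 87), (83, 88, 91), (63, 72, 82), (38, 54, 73), (44, 57, 75), (64, 75, 86), (72, 84, 100), (71, 85, 103), (61, 78, 100), (58, 74, 95)]
165 [(59, 64, 70), (62, 70, 82), (57, 69, 84), (49, 66, 92), (35, 56, 82), (32, 53, 78), (40, 57, 80), (41, 64, 93), (39, 62, 91), (37, 61, 89), (36, 58, 86)]
166 [(34, 51, 71), (33, 51, 76), (34, 53, 77), (34, 58, 85), (39, 63, 94), (36, 63, 93), (33, 59, 90), (36, 63, 92), (35, 61, 91), (33, 59, 88), (35, 59, 87)]
```

Side view: pointer at y≈150.3 and line at ≈151.2 in the same frame. Top view plus TCP says about 0.5 mm is left. Nudge about 0.8 mm further and check.

```bash
python3 -m inch '[{"travel":[0,0.001,-0.002],"rot":[0,0,0],"grip":80},{"travel":[0,0.001,-0.002],"rot":[0,0,0],"grip":80},{"travel":[0,0.001,-0.002],"rot":[0,0,0],"grip":80}]' 30
python3 -c "
from h import *
print(tojig(get_state()['tcp_pos']).round(1))"
```

```text
t: 15.73
tcp_pos: [0.6429, 0.1431, 0.0302]
ee_rot: [-9.0, 89.8, -106.2]
force: [-2.9, -6.2, 3.9]
opening: 0.0586
[[  5.2 134.9  30.2]]
```

```bash
python3 -m inch '[{"travel":[0,-0.001,-0.001],"rot":[0,0,0],"grip":120},{"travel":[0,-0.002,-0.001],"rot":[0,0,0],"grip":120},{"travel":[0,-0.002,-0.001],"rot":[0,0,0],"grip":120},{"travel":[0,-0.002,-0.001],"rot":[0,0,0],"grip":140},{"travel":[0,-0.002,-0.001],"rot":[0,0,0],"grip":140},{"travel":[0,-0.002,-0.001],"rot":[0,0,0],"grip":140}]' 40
python3 -c "
from h import *
print(tojig(get_state()['tcp_pos']).round(1))"
```

```text
t: 16.23
tcp_pos: [0.6421, 0.143, 0.0307]
ee_rot: [16.6, 89.8, -80.6]
force: [-0.3, -7.1, 6.2]
opening: 0.0389
[[  4.4 134.7  30.7]]
```

```bash
python3 -m inch '[{"travel":[0,-0.001,-0.001],"rot":[0,0,0],"grip":255},{"travel":[0,-0.001,-0.001],"rot":[0,0,0],"grip":255},{"travel":[0,-0.001,-0.001],"rot":[0,0,0],"grip":255},{"travel":[0,-0.001,-0.001],"rot":[0,0,0],"grip":255},{"travel":[0,-0.001,-0.001],"rot":[0,0,0],"grip":255},{"travel":[0,-0.001,-0.001],"rot":[0,0,0],"grip":255},{"travel":[0,-0.001,-0.001],"rot":[0,0,0],"grip":255},{"travel":[0,-0.001,-0.001],"rot":[0,0,0],"grip":255}]' 50
sed -i 's/(278,143)/(268,140)/; s/y:y+32,x:x+32\],None,fx=18,fy=18/y:y+40,x:x+44],None,fx=15,fy=15/' look.py; python3 look.py p4; python3 - <<'E'
from h import *
a=cv2.imread('pics/p4_side.png')
print('cols',list(range(288,303)))
for y in range(156,165): print(y,[int(v) for v in cv2.cvtColor(a,6)[y,288:303]])
E
```

```text
t: 16.9
tcp_pos: [0.6417, 0.1435, 0.0313]
ee_rot: [29.1, 89.8, -68.2]
force: [-4.0, -4.3, 9.7]
opening: 0.0281
[[  4.  135.2  31.3]] [-4.  -4.3  9.7] 0.02813507926343996
cols [288, 289, 290, 291, 292, 293, 294, 295, 296, 297, 298, 299, 300, 301, 302]
156 [85, 87, 102, 109, 108, 104, 103, 98, 97, 116, 158, 166, 166, 165, 164]
157 [87, 89, 102, 109, 110, 110, 109, 110, 111, 108, 155, 159, 161, 162, 163]
158 [88, 94, 103, 113, 129, 148, 150, 169, 186, 140, 147, 139, 155, 159, 161]
159 [87, 100, 116, 127, 127, 147, 149, 161, 171, 143, 138, 126, 154, 156, 159]
160 [94, 99, 87, 96, 102, 120, 109, 108, 103, 102, 109, 108, 150, 157, 157]
161 [94, 88, 61, 68, 80, 96, 87, 106, 120, 122, 125, 127, 137, 157, 153]
162 [72, 77, 69, 77, 120, 127, 126, 133, 141, 140, 139, 135, 121, 124, 121]
163 [65, 73, 75, 79, 118, 142, 137, 125, 119, 115, 105, 97, 87, 85, 98]
164 [71, 72, 75, 74, 87, 107, 102, 88, 82, 78, 70, 67, 66, 68, 87]
```

View pics/p4.png

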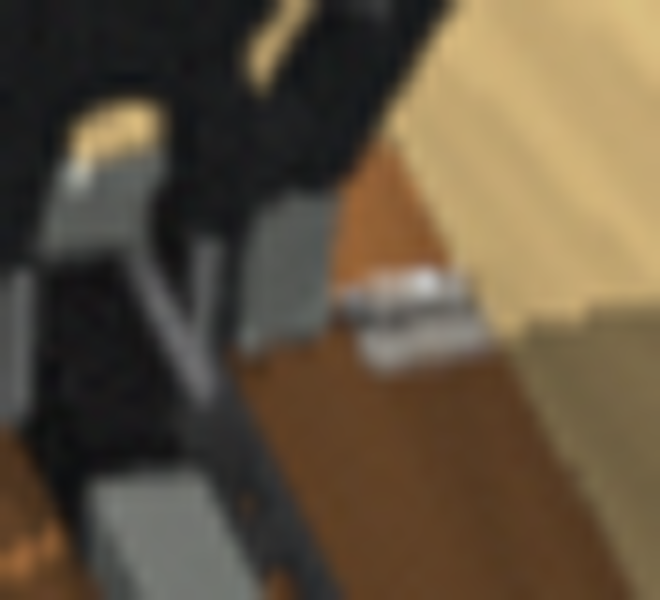

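```bash
python3 -m inch '[{"travel":[0,0,0],"rot":[0,0,0],"grip":255},{"travel":[0,0,0],"rot":[0,0,0],"grip":255},{"travel":[0,0,0],"rot":[0,0,0],"grip":255},{"travel":[0,0,0],"rot":[0,0,0],"grip":255},{"travel":[0,0,0],"rot":[0,0,0],"grip":255},{"travel":[0,0,0],"rot":[0,0,0],"grip":255}]' 50
python3 look.py p5; python3 - <<'E'
from prof import *
a=cv2.cvtColor(cv2.imread('pics/p5_side.png'),6)
for y in range(157,163): print(y,[int(v) for v in a[y,288:300]])
for f,lo in(("side0",15),("p3_side",75),("p4_side",75),("p5_side",75)):
    ys,v=prof(f"pics/{f}.png","side",0,50,lo,lo+25);h=(v.max()+v.min())/2;print(f,ys[np.argmin(np.gradient(v))],[round(float(ys[i]+(v[i]-h)/(v[i]-v[i+1])),1) for i in range(len(v)-1) if v[i]>=h>v[i+1]])
im=cv2.imread('pics/p5_top.png')
b0=cv2.imread('pics/side0.png')
d=cv2.absdiff(cv2.imread('pics/p5_side.png'),b0).max(2)
for nm,(x,y) in dict(glue=(201,120),offcut=(240,127),turq1=(189,156),turq2=(206,204),turq3=(160,175),driver=(350,340)).items(): print(nm,int(d[y-6:y+7,x-12:x+13].mean()))
E
```

```text
t: 17.5
tcp_pos: [0.6417, 0.1431, 0.0314]
ee_rot: [26.2, 89.8, -71.0]
force: [-3.3, -4.8, 4.2]
opening: 0.028
[[  3.9 134.8  31.4]] [-3.3 -4.8  4.2] 0.028024359326894666
157 [85, 90, 103, 110, 109, 108, 108, 109, 110, 109, 155, 159]
158 [87, 93, 104, 113, 129, 153, 149, 170, 187, 139, 147, 140]
159 [88, 98, 116, 126, 139, 196, 156, 160, 170, 143, 140, 126]
160 [93, 97, 86, 89, 109, 156, 114, 109, 104, 101, 108, 108]
161 [95, 96, 62, 59, 77, 100, 88, 105, 119, 122, 127, 126]
162 [72, 82, 70, 76, 120, 127, 126, 133, 140, 141, 140, 135]
side0 32 [32.2]
p3_side 88 [87.5]
p4_side 88 [88.1]
p5_side 88 [88.0]
glue 8
offcut 11
turq1 10
turq2 32
turq3 55
driver 11
```

```bash
python3 - <<'E'
from prof import *
def pr(f,n,X,z,a,b):
    im=cv2.imread(f).astype(np.float32);ys=np.arange(a,b,1.);acc=0
    for x in np.linspace(X-8,X+8,9):
        q=proj(n,jig([(x,y,z) for y in ys])).astype(np.float32);acc=acc+cv2.remap(im,q[:,0][None],q[:,1][None],1)[0]/9
    return acc[:,1].astype(int).tolist()
for X in(-20,55,76): print('top +y 190..',X,pr('pics/top0.png','top',X,16,190,215))
for X in(-20,55,76): print('top -y -200..',X,pr('pics/top0.png','top',X,16,-200,-175))
for X in(-20,55,76): print('side +y 190..',X,pr('pics/p5_side.png','side',X,16,190,215))
E
```

```text
top +y 190.. -20 [78, 75, 72, 70, 68, 67, 67, 69, 73, 77, 83, 89, 96, 102, 108, 112, 115, 116, 117, 117, 117, 117, 118, 118, 118]
top +y 190.. 55 [83, 81, 78, 75, 72, 71, 70, 70, 72, 75, 80, 85, 92, 100, 108, 114, 119, 121, 122, 122, 121, 121, 121, 121, 121]
top +y 190.. 76 [64, 64, 64, 63, 63, 63, 64, 65, 68, 71, 76, 82, 89, 95, 100, 105, 108, 111, 113, 114, 114, 114, 113, 112, 112]
top -y -200.. -20 [121, 121, 121, 121, 122, 121, 121, 120, 118, 115, 110, 104, 96, 88, 80, 76, 73, 72, 72, 72, 73, 76, 79, 82, 85]
top -y -200.. 55 [121, 121, 121, 121, 122, 122, 121, 120, 118, 114, 109, 102, 93, 85, 79, 74, 71, 70, 70, 71, 73, 75, 77, 82, 87]
top -y -200.. 76 [119, 119, 119, 119, 118, 118, 118, 117, 115, 112, 108, 101, 94, 87, 80, 73, 69, 68, 68, 68, 68, 69, 69, 69, 68]
side +y 190.. -20 [80, 77, 73, 71, 69, 69, 67, 66, 65, 65, 66, 68, 71, 75, 80, 85, 89, 93, 97, 101, 101, 98, 95, 92, 89]
side +y 190.. 55 [36, 33, 31, 29, 28, 27, 26, 26, 26, 26, 26, 26, 26, 26, 27, 27, 27, 27, 28, 28, 29, 31, 32, 33, 34]
side +y 190.. 76 [73, 67, 61, 55, 50, 45, 41, 37, 34, 32, 30, 29, 28, 27, 27, 28, 28, 29, 29, 29, 29, 29, 30, 30, 30]
```

```bash
python3 -c "
from station import *
print(sign_off(),get_state()['t'])"
```

```text
the job is handed in; nothing more can be done
the job is handed in; nothing more can be done
```

I threaded both rings onto the post, pulled the leg out to the mark and squeezed the cam lever shut. I handed the job in at about 17.7 s with the grip still closed at 50 N. How exactly the pointer sits on the line is the one thing my checks don't fully agree on.

- **Rings:** the wide ring went on first, then the narrow one. Each was lowered until firm contact, at the height expected for being home. The pictures showed the wide ring flat on the base, and later the two stacked and seated.
- **Lever:** the opening reads 28.0 mm against 30.5 mm expected for a closed lever. The gripper also read about 2–3 mm low on both rings, so this fits a closed lever. The last picture shows the lever lying along the block.
- **Pointer:** fitting the base's two ends in the top view puts the line at jig y 147.6 mm. The arm's position puts the pointer at about 147.9 mm.
- **Where checks disagreed:** the side-view pixels were coarser, about 4.5 mm per row. The stop plate gave 148.6 mm and the block edge 146.8 mm. Comparing pointer and line directly put the pointer about 1 mm short, and more if its bright face sits higher than its stated tip. The top view could not show the pointer at the end because the arm was in the way.
- **Forces:** the highest force reading was about 32 N, while closing on the wide ring on the bench.
- **Other things on the bench:** nothing was deliberately touched. In the side view the glue, offcut, screwdriver and one turquoise ring looked unchanged. The areas around the other two turquoise rings did change; I put that down to the arm's moving shadow but did not confirm it. I did not check the drill.

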